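# Brick-bond lay-up in a cam press frame

### The arm

A 6-joint arm with a two-finger parallel gripper is mounted at the origin on a cart in front of the work surface, level with it; the furniture and walls round the work are solid. World frame = base frame: x ahead of the robot, y to its left, z up, the work surface at z = 0. Lengths are in mm, angles in rad, forces in N, time in s.
With the tool pointing down it reaches from about 350 to 975 mm from the base axis. Payload 7.1 kg.
Tool frame: the origin (TCP) lies midway between the tips of the shut fingers; the grasp point (between the pads) lies 19 mm behind it; z points along the fingers, y is the line along which they close (so a half turn about z gives the same grasp; the last joint's range is limited). The gripper opens to 88 mm and grips with 3 to 60 N. Pads are 20 mm wide; open, the fingers measure 115 mm over their backs; the gripper's body (75 mm by 178 mm) begins 61 mm behind the grasp point.
Start: joints at [-1.146, 0.423, 1.63, -0, 1.089, -0.019], TCP at [268.373, -564.429, 222.675] pointing down, gripper open.
Joint ranges: [-3, 3], [-0.9, 2.11], [0.09, 2.58], [-1.31, 4.45], [0.11, 2.69], [-2.54, 2.54]. Speed limits (rad/s): [2.39, 2.39, 3.01, 3.14, 3.14, 3.14].

### API

Orientations are given as a rotation vector (axis times angle).
In Python, from workcell import status, eyes, ticket gives the robot as it stands.
- The arm moves only by the shell command python3 -m jog 'ROWS' [OPENING]. ROWS is a JSON list of rows, 1 to 5 of them, each of 6 numbers: dx, dy, dz in mm, then a rotation vector rx, ry, rz in rad; each row shifts and turns the commanded pose from where the row before left it, along the tool's axes as they then stand; what a row does not reach is not made up. A row lasts 1/12 s, in which the tool goes at most 41.7 mm and 0.125 rad, less where a joint would pass 70% of its speed; a pose out of reach is approached as far as the arm can. OPENING is the finger opening in mm, set as the command begins (- or left out keeps the last). The fingers move at their own pace and stop on an object; the grip force is fixed at half the most. Time passes only in rows, so rows that do not move let the fingers close. It prints the time, the measured TCP pose, the force, the opening and the grip force at its end.
- status.get_obs(): the state, without advancing time (a new reading comes with each control period).
- eyes.get_image(name): name is "scene" or "top" or "wrist"; returns a dict with "img" (420x560x3 uint8, red, green, blue), "range_z" (420x560 float32, mm along the optical axis (not along the pixel's ray), 0 where there is no reading), "fx", "fy", "cx", "cy" (pixels), "k1" (the pictures are not rectified: a ray, as slopes to the right and down, at radius r is drawn at 1 + k1 r^2 times it, then the intrinsics apply), "R" (3x3) and "t" (3): a world point X has camera coordinates R X + t. Camera axes: x right, y down, z forward; pixel columns grow to the right and rows downward; lengths in mm; the calibration is good to about 2 mm. A picture is of the moment at which its call begins.
- ticket.close_job(): hands the job in; it is judged then, once.
The state is a dict: "t": time; "qpos": joint angles; "qvel": joint speeds; "joint_torque": joint torques, N m; "ee_pos": TCP position; "orientation": TCP orientation; "ft_force": force on the tool from outside, world axes, zero at the start; "moment": the same for the moment, N m; "width": finger opening in mm; "grasp_force": force on a finger pad.
Only numpy, scipy, OpenCV 4.12 (cv2) and the standard library are available. Lean on these libraries where they do the work, as an engineer would, in place of code of your own. Each camera call takes 0.05 s, during which the arm holds its last target. There are 200 camera calls.

### The job

Finish the dry lay-up of hardwood blocks in the press frame on the bench: the back course and the first half block of the next one are already laid. Complete the second course and lay a third one in front of it in running bond, each course offset half a block from the one behind, with the two full blocks and the half block that lie about the bench, all flat and pushed up tight to the course behind; then swing the cam lever fully home so that the jaw closes the end joints, and leave the other things on the bench where they are.

Things in the scene. Friction and masses are not known exactly. Their poses are not given: they have to be found in the camera images.
- press: press frame of pale battens 18 mm high, screwed to the bench top (the bench is its floor), open towards the robot. Origin: on the bench at the inner corner of back fence (inner face x = 0, 22 mm thick, y = +24 to -276 mm) and left fence (inner face y = 0, 24 mm thick, x = 0 to -100 mm). x points to the back, y left along the back fence; blocks lie at x < 0, y < 0, length along y
- jaw_face (a point): middle of the left-facing cork face of the sliding jaw at the right end of the courses, 17 mm high, x = -3 to -95 mm in the press frame. Face at y = -179 mm with the lever open; it would reach -163 mm with the lever home, so it presses on a full plus a half block (165 mm). The cork is sprung and gives up to 4 mm under a few newtons
- press_lever (a joint): angle of the cam lever (rad): 0 = open, pointing along -y of the press frame (right); it turns clockwise seen from above and stops at 1.6 = home, pointing along -x (to the mouth side). Starts at 0 to 0.3. Stiff: stays where left, takes about 1.5 N at the handle; the jaw follows, 10 mm per rad
- lever_handle (a point): middle of the upright round wooden handle of the cam lever, 90 mm from the pivot; 15 to 21 mm in diameter, from 28 to 86 mm above the bench, standing on a flat arm 16 mm wide whose top is 28 mm above the bench
- lever_pivot (a point): point on the upright pivot axis of the cam lever, 60 mm above the bench, at x = -47, y = -223.5 mm in the press frame. The lever arm swings above a batten in front of the jaw and cam (18 mm high, x = -98 to -118 mm, y = -184 to -276 mm)
- full_laid: brown hardwood block, already laid in the back course, next to the left fence: 110 mm long (its y axis), 30 mm wide (x), 20 mm high (z), 0.04 kg; origin at the centre of its underside
- half_laid: half-length hardwood block, already laid in the back course, right of full_laid: 55 mm long (its y axis), 30 mm wide (x), 20 mm high (z), 0.02 kg; origin at the centre of its underside
- full_a: brown hardwood block, loose on the bench, interchangeable with full_b: 110 mm long (its y axis), 30 mm wide (x), 20 mm high (z), 0.04 kg; origin at the centre of its underside
- full_b: brown hardwood block, loose on the bench, interchangeable with full_a: 110 mm long (its y axis), 30 mm wide (x), 20 mm high (z), 0.04 kg; origin at the centre of its underside
- half_started: half-length hardwood block, already laid at the left end of the second course, up to 4 mm short of its tight place: 55 mm long (its y axis), 30 mm wide (x), 20 mm high (z), 0.02 kg; origin at the centre of its underside
- half_a: half-length hardwood block, the only loose half block on the bench: 55 mm long (its y axis), 30 mm wide (x), 20 mm high (z), 0.02 kg; origin at the centre of its underside
- eraser: bystander, not to be moved: white eraser 22 x 42 x 12 mm; origin under its centre
- pencil: bystander, not to be moved: pencil 142 mm long, lying near the front edge of the bench; origin under its middle
- wax_tin: bystander, not to be moved: flat round tin, 77 mm in diameter, 31 mm high; origin under its centre
- square_offcut: bystander, not to be moved: stubby hardwood offcut 45 x 60 x 45 mm, too thick to belong to the lay-up; origin under its centre
- glue_bottle: bystander, not to be moved: upright glue bottle 35 x 47 x 163 mm; origin under its centre
- try_square: bystander, not to be moved: try square lying flat, 115 x 169 x 16 mm; origin under the middle of its outline
Things that resemble listed ones, but are neither listed nor needed, are in the scene too. What is shaped like the half_a but turquoise is not meant.

How it is judged:
By the outcome, as a careful person would: the job done as asked, in the order asked, and still so for the second after the job is handed in, with the robot touching nothing.
It also fails if it takes over 72 s, if anything falls off the work surface, if the arm or the gripper's body presses on something with over 40 N, if the wrist force passes 120 N, or if a joint passes its speed limit or range.

## Working session

There is one attempt and no reset: what is moved stays moved. The work goes in short steps, Python scripts to look and compute and a shell command to move; the robot and the scene stay as the last step left them, time stands still between calls to the robot, and variables do not carry over. Pictures are saved under pics/ and viewed, at most 10 in all, crops included, and the job is handed in when it is done.

```bash
mkdir -p pics; ls
cat > h.py <<'E'
import numpy as np, cv2
from workcell import status, eyes
def snap(name,fn=None):
    d=eyes.get_image(name); 
    if fn: cv2.imwrite('pics/'+fn,d['img'][:,:,::-1]); np.savez('pics/'+fn+'.npz',**d)
    return d
def load(fn): return dict(np.load('pics/'+fn+'.npz'))
def ray(d,u,v):
    xd=(u-d['cx'])/d['fx']; yd=(v-d['cy'])/d['fy']
    x,y=xd,yd
    for _ in range(20):
        s=1+d['k1']*(x*x+y*y); x,y=xd/s,yd/s
    return np.array([x,y,1.0])
def atz(d,u,v,z):
    R,t=d['R'],d['t']; c=-R.T@t; r=R.T@ray(d,u,v); return c+r*(z-c[2])/r[2]
def rng(d,u,v):
    zz=d['range_z'][int(round(v)),int(round(u))]; return d['R'].T@(ray(d,u,v)*zz-d['t'])
def proj(d,X):
    c=d['R']@np.asarray(X,float)+d['t']; x,y=c[0]/c[2],c[1]/c[2]; s=1+d['k1']*(x*x+y*y)
    return d['fx']*x*s+d['cx'], d['fy']*y*s+d['cy']
E
python3 - <<'E'
from h import *
for n in('top','scene'):
    d=snap(n,n+'1.png'); print(n,-d['R'].T@d['t'],d['k1'],d['fx'])
o=status.get_obs();print(o)
E
```

```text
pics
top [ 366.80988197  -27.49862388 1082.84653569] -0.02781478240654902 426.41715125958126
scene [-292.29377199  763.75917162  658.68533942] 0.00585166250300289 448.12223469335834
{'t': 0.1, 'qpos': array([-1.14599643e+00,  4.23794338e-01,  1.63057798e+00, -1.91986265e-05,
        1.08863563e+00, -1.89823101e-02]), 'qvel': array([-0.00071959, -0.00117583, -0.00144669,  0.00176959, -0.00135424,
        0.00162276]), 'joint_torque': array([ 8.69337000e-04, -5.45609307e+01, -2.74323964e+01,  6.45243656e-02,
        1.87753339e-02, -5.60160618e-05]), 'ee_pos': array([ 268.1717787 , -563.99070183,  221.97475108]), 'orientation': array([-3.06321822e+00, -6.91094552e-01,  4.73956371e-04]), 'ft_force': array([-0.80144974,  0.23436206,  0.17202394]), 'moment': array([ 0.0017481 , -0.00862567, -0.04525607]), 'grasp_force': 0.0, 'width': 87.80249858119043}
```

View pics/top1.png

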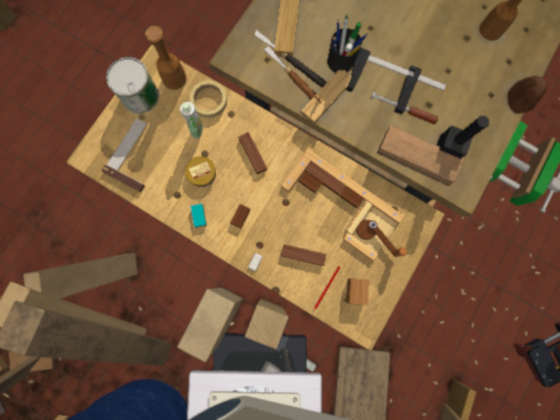

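View pics/scene1.png

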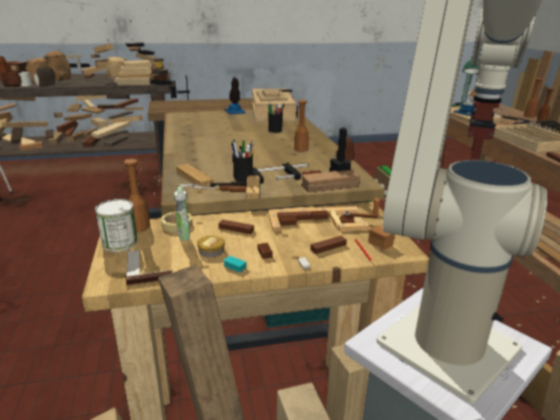

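The top view shows these candidates:
- **Full blocks:** brown at (252,153) and (303,256).
- **Half blocks:** brown at (240,217), turquoise at (198,216). The brown one fits; the turquoise one is excluded by the task.
- **Press:** around (345,195), lever pivot at (372,227), handle near (402,252).

I'll confirm these in an enlarged crop.

Run:
```python
from h import *
d=load('top1.png'); im=d['img'][130:300,190:420,::-1]
cv2.imwrite('pics/crop1.png',cv2.resize(im,None,fx=3.45,fy=3.45,interpolation=cv2.INTER_CUBIC))
for n,u,v in [('fa',252,153),('fb',303,256),('h',240,217),('laid',333,187),('handle',402,252),('piv',372,227)]:
    print(n,rng(d,u,v).round(1))
```

```text
fa [696.7  23.9  17.8]
fb [ 433.6 -111.1   18.1]
h [527.6  48.7  20.9]
laid [ 612.  -186.8   15.5]
handle [ 443.7 -338.8   84.5]
piv [ 508.9 -282.6   28.2]
```

View pics/crop1.png

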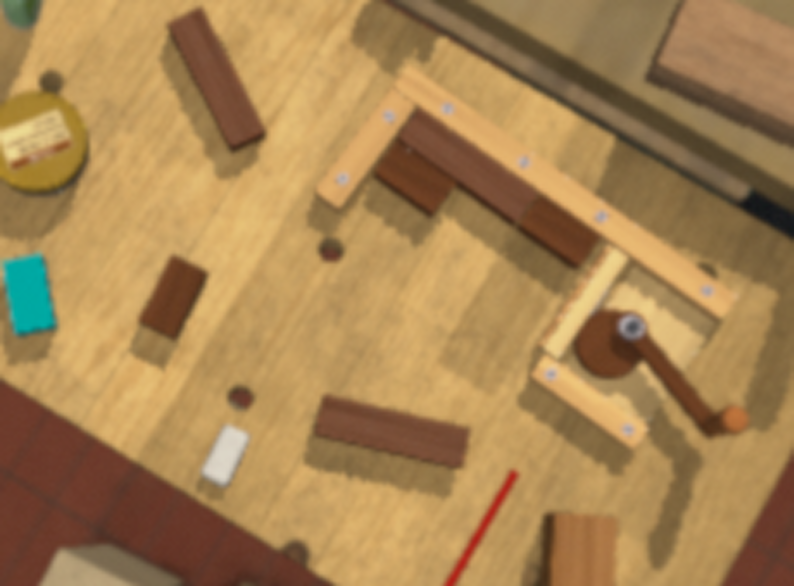

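The crop confirms the half block: crop (173,297) is the only loose brown one. The turquoise one at (28,295) is excluded. Next I'll measure from an ortho-rectified view.

```bash
cat >> h.py <<'E'
def ortho(d,z,x0,x1,y0,y1,s=2):
    # pixel (i row,j col): x=x1-i/s, y=y1-j/s
    H,W=int((x1-x0)*s),int((y1-y0)*s)
    X=x1-np.arange(H)[:,None]/s+0*np.arange(W)[None]; Y=y1-np.arange(W)[None]/s+0*np.arange(H)[:,None]
    P=np.stack([X,Y,0*X+z],-1)@d['R'].T+d['t']
    a,b=P[...,0]/P[...,2],P[...,1]/P[...,2]; k=1+d['k1']*(a*a+b*b)
    return cv2.remap(d['img'],(d['fx']*a*k+d['cx']).astype(np.float32),(d['fy']*b*k+d['cy']).astype(np.float32),cv2.INTER_LINEAR)
def rects(mask,x1,y1,s=2,amin=600):
    n,l,st,c=cv2.connectedComponentsWithStats(mask.astype(np.uint8))
    for i in range(1,n):
        if st[i,4]<amin*s*s: continue
        ys,xs=np.where(l==i)
        (cx,cy),(w,h),a=cv2.minAreaRect(np.stack([y1-xs/s,x1-ys/s],1).astype(np.float32)) # (y,x) coords
        b=cv2.boxPoints(((cx,cy),(w,h),a)); e=[b[1]-b[0],b[2]-b[1]]; e=max(e,key=np.linalg.norm)
        print('c x,y',round(cy,1),round(cx,1),'size',round(w,1),round(h,1),'long-axis yaw deg',round(np.degrees(np.arctan2(e[0],e[1]))%180,1),'area',st[i,4]/s/s)
E
python3 - <<'E'
from h import *
d=load('top1.png')
o=ortho(d,20,350,800,-420,150)
hsv=cv2.cvtColor(o,cv2.COLOR_RGB2HSV).astype(int)
for vmax in (95,110,125):
    m=(o[...,0]<vmax)&(o[...,2]<0.62*o[...,0])&(o[...,1]<0.68*o[...,0])
    print(vmax);rects(m,800,150)
# fence at z=18: light
o=ortho(d,18,400,760,-400,-60)
cv2.imwrite('pics/ortho.png',o[:,:,::-1]); print(o.shape)
E
```

```text
95
110
c x,y 605.1 -179.1 size 169.7 45.6 long-axis yaw deg 67.3 area 3465.25
c x,y 529.8 48.3 size 25.4 52.0 long-axis yaw deg 154.8 area 1174.75
c x,y 476.7 -300.9 size 123.5 44.3 long-axis yaw deg 51.7 area 1922.75
c x,y 401.8 -390.2 size 102.5 58.5 long-axis yaw deg 0.0 area 3051.5
c x,y 400.2 60.8 size 99.5 178.5 long-axis yaw deg 90.0 area 8566.75
125
c x,y 696.7 23.6 size 109.1 26.8 long-axis yaw deg 27.9 area 2740.25
c x,y 605.6 -178.9 size 164.8 61.0 long-axis yaw deg 55.5 area 6447.25
c x,y 530.8 49.1 size 27.8 53.1 long-axis yaw deg 154.6 area 1404.25
c x,y 476.7 -301.1 size 127.3 46.1 long-axis yaw deg 50.6 area 2564.5
c x,y 435.9 -111.2 size 105.9 26.8 long-axis yaw deg 77.5 area 2689.75
c x,y 403.2 -388.8 size 61.5 105.5 long-axis yaw deg 0.0 area 3274.75
c x,y 402.2 60.8 size 103.5 178.5 long-axis yaw deg 90.0 area 9311.75
(720, 680, 3)
```

View pics/ortho.png

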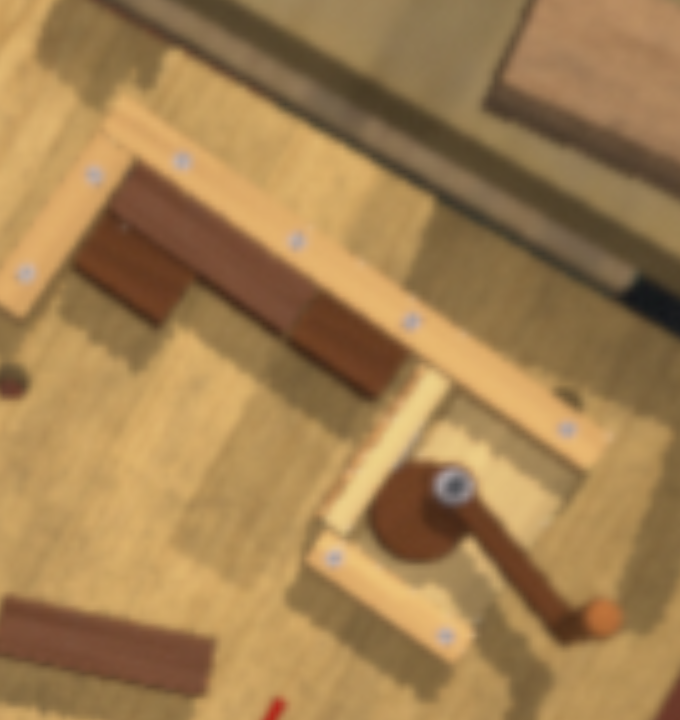

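The ortho view shows the press inner corner at about (131,157), so world (681,-126), with the back fence's y axis at yaw 55.6°. The handle is at (600,618). I'll fly the wrist camera over the press for a precise fit.

```bash
cat >> h.py <<'E'
from scipy.spatial.transform import Rotation as Ro
def go(X,yawy=None):
    "print tool-axis shift to world X, and rz to get tool y to yaw yawy (deg, mod 180)"
    o=status.get_obs(); R=Ro.from_rotvec(o['orientation']).as_matrix()
    v=R.T@(np.asarray(X)-o['ee_pos']); a=np.degrees(np.arctan2(R[1,1],R[0,1]))
    print('t',round(o['t'],2),'at',o['ee_pos'].round(1),'yawy',round(a,1),'tilt',np.degrees(np.arccos(-R[2,2])).round(1),'shift',v.round(1),end=' ')
    if yawy is not None: print('rz',round(np.radians(-((yawy-a+90)%180-90)),3),end='')
    print()
E
J="python3 -m jog"
$J '[[10,-5,0,0,0,0],[25,-13,-3,0,0,0],[37,-19,-4,0,0,0],[37,-19,-4,0,0,0],[37,-19,-4,0,0,0]]' 60
$J '[[37,-19,-4,0,0,0],[37,-19,-4,0,0,0],[37,-19,-4,0,0,0],[37,-19,-4,0,0,0],[37,-19,-4,0,0,0]]'
$J '[[37,-19,-4,0,0,0],[37,-19,-4,0,0,0],[28,-19,0,0,0,-0.105],[10,-10,0,0,0,-0.105],[0,0,0,0,0,-0.105]]'
$J '[[0,0,0,0,0,-0.105],[0,0,0,0,0,-0.105],[0,0,0,0,0,0],[0,0,0,0,0,0]]'
python3 - <<'E'
from h import *
go([570,-154,260],-34.4)
d=snap('wrist','w1.png'); print((-d['R'].T@d['t']).round(1), d['R'].round(2).tolist())
E
```

```text
t: 0.52
ee_pos: [368.5, -432.2, 237.5]
orientation: [-3.064, -0.69, 0.0]
ft_force: [-0.2, -1.2, 0.2]
width: 60.7
grasp_force: 0.0
t: 0.93
ee_pos: [494.5, -266.9, 257.7]
orientation: [-3.064, -0.691, 0.0]
ft_force: [-0.4, -1.1, 0.5]
width: 59.9
grasp_force: 0.0
t: 1.35
ee_pos: [565.5, -156.6, 265.3]
orientation: [-2.912, -1.177, -0.0]
ft_force: [-0.4, -0.3, 0.0]
width: 60.2
grasp_force: 0.0
t: 1.68
ee_pos: [564.3, -160.0, 265.4]
orientation: [-2.782, -1.459, 0.0]
ft_force: [-0.2, 0.2, -0.9]
width: 59.9
grasp_force: 0.0
t 1.68 at [ 564.3 -160.   265.4] yawy -34.7 tilt 0.0 shift [8.2 1.2 5.4] rz -0.004
[607.1 -98.5 428.4] [[0.82, -0.57, 0.0], [-0.55, -0.79, 0.27], [-0.15, -0.22, -0.96]]
```

View pics/w1.png

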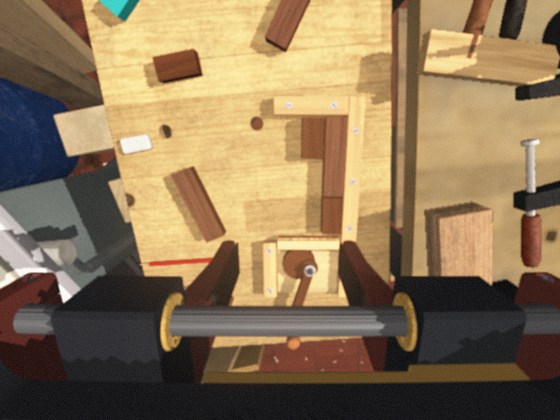

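The wrist view shows the press (corner ~(347,112)), half_started (313,138), the loose full blocks (198,203) and (288,22), and the half (178,66). Next I'll rectify the press in its own estimated frame.

```bash
cat >> h.py <<'E'
def orthoP(d,z,O,yaw,x0,x1,y0,y1,s=3):
    "press-frame ortho: col = (x-x0)*s, row=(y1-y)*s ; yaw = world yaw of press x (deg)"
    c,n=np.cos(np.radians(yaw)),np.sin(np.radians(yaw))
    px=np.array([c,n]);py=np.array([-n,c])
    xs=x0+np.arange(int((x1-x0)*s))/s; ys=y1-np.arange(int((y1-y0)*s))/s
    XY=np.asarray(O)[:2]+xs[None,:,None]*px+ys[:,None,None]*py
    P=np.concatenate([XY,np.full(XY.shape[:2]+(1,),float(z))],-1)@d['R'].T+d['t']
    a,b=P[...,0]/P[...,2],P[...,1]/P[...,2]; k=1+d['k1']*(a*a+b*b)
    return cv2.remap(d['img'],(d['fx']*a*k+d['cx']).astype(np.float32),(d['fy']*b*k+d['cy']).astype(np.float32),cv2.INTER_CUBIC)
def grid(o,x0,y1,s=3,step=20):
    o=o[:,:,::-1].copy()
    for k in range(-300,300,step):
        c=int((k-x0)*s); r=int((y1-k)*s)
        if 0<=c<o.shape[1]: cv2.line(o,(c,0),(c,o.shape[0]),(0,255,255) if k else (0,0,255),1)
        if 0<=r<o.shape[0]: cv2.line(o,(0,r),(o.shape[1],r),(0,255,255) if k else (0,0,255),1)
    return o
E
python3 - <<'E'
from h import *
d=load('w1.png'); t=load('top1.png'); O=(680,-126)
a=grid(orthoP(d,18,O,-34.4,-130,30,-180,20),-130,20); b=grid(orthoP(t,18,O,-34.4,-100,16,-180,20),-100,16)
b=grid(orthoP(t,18,O,-34.4,-100,6,-180,20),-100,20)
cv2.imwrite('pics/o2.png',np.hstack([a,b])[:600,:800]); print(a.shape,b.shape)
# loose blocks from wrist view
o=ortho(d,20,380,800,-200,130)
m=(o[...,0]<130)&(o[...,2]<0.66*o[...,0])&(o[...,1]<0.72*o[...,0])
rects(m,800,130)
E
```

```text
(600, 480, 3) (600, 318, 3)
c x,y 534.8 46.7 size 29.4 57.0 long-axis yaw deg 156.0 area 1348.0
c x,y 414.7 -194.0 size 68.2 20.4 long-axis yaw deg 19.8 area 882.5
```

View pics/o2.png

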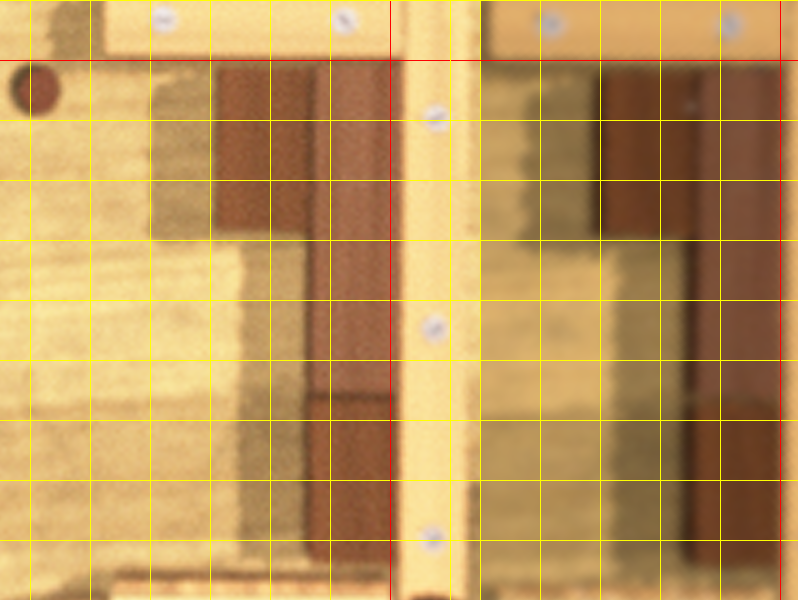

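The fence faces differ by about 3 mm between the two cameras, so I'm using the mean: origin (681.5,-127), yaw -34.4°. Tool x and y already line up with press +y and +x. First I'll push half_started tight with the fingers closed.

```bash
cat >> h.py <<'E'
O=np.array([681.5,-127.]); YAW=-34.4
c_,s_=np.cos(np.radians(YAW)),np.sin(np.radians(YAW))
def W(x,y,z): return np.array([O[0]+c_*x-s_*y, O[1]+s_*x+c_*y, z])
def here():
    e=status.get_obs()['ee_pos']; d=e[:2]-O; print('press TCP',round(c_*d[0]+s_*d[1],1),round(-s_*d[0]+c_*d[1],1),round(e[2],1))
E
python3 - <<'E'
from h import *
go(W(-95,-28,10),YAW); here()
for f,z in(('w1.png',20),('top1.png',20)):
    d=load(f); print(f)
    o=ortho(d,z,380,800,-200,130)
    L=cv2.cvtColor(o,cv2.COLOR_RGB2LAB).astype(int)
    h=cv2.cvtColor(o,cv2.COLOR_RGB2HSV)
    for box in((696,24),(435,-111),(532,48)):
        x,y=box; r0,c0=int((800-x)*2),int((130-y)*2)
        ref=np.median(L[r0-8:r0+8,c0-8:c0+8].reshape(-1,3),0)
        m=np.abs(L-ref).sum(-1)<55
        n,l=cv2.connectedComponents(cv2.morphologyEx(m.astype(np.uint8),cv2.MORPH_OPEN,np.ones((7,7))))
        rects(l==l[r0,c0],800,130)
E
```

```text
t 1.73 at [ 564.4 -160.3  265.4] yawy -34.7 tilt 0.0 shift [ 65.6 -17.3 255.4] rz -0.005
press TCP -77.9 -93.6 265.4
w1.png
c x,y 680.3 12.1 size 60.9 33.1 long-axis yaw deg 28.0 area 1750.75
c x,y 436.1 -109.8 size 111.9 49.5 long-axis yaw deg 77.8 area 4675.25
c x,y 535.2 48.7 size 30.6 59.1 long-axis yaw deg 155.3 area 1684.0
top1.png
c x,y 689.5 26.3 size 125.0 45.5 long-axis yaw deg 26.8 area 4305.0
c x,y 426.5 -108.6 size 112.1 52.9 long-axis yaw deg 77.8 area 5025.5
c x,y 529.8 49.1 size 31.5 57.3 long-axis yaw deg 155.0 area 1710.75
```

```bash
J="python3 -m jog"
$J '[[9.4,-2.5,37,0,0,0],[9.4,-2.5,37,0,0,0],[9.4,-2.5,37,0,0,0],[9.4,-2.5,37,0,0,0],[9.4,-2.5,37,0,0,0]]' 0
$J '[[9.4,-2.5,37,0,0,0],[9.4,-2.5,33,0,0,0],[0,6,0,0,0,0],[0,6,0,0,0,0],[0,4,0,0,0,0]]' |grep -E 'ee|ft|wid'
$J '[[0,3,0,0,0,0],[0,2,0,0,0,0]]' |grep -E 'ee|ft|wid'
$J '[[0,2,0,0,0,0]]' |grep -E 'ee|ft|wid'
$J '[[0,2,0,0,0,0],[0,0,0,0,0,0]]' |grep -E 'ee|ft|wid'
python3 -c "
from h import *
here()"
```

```text
t: 2.15
ee_pos: [580.9, -114.5, 79.2]
orientation: [2.782, 1.458, 0.001]
ft_force: [-0.2, -0.2, -0.6]
width: 29.8
grasp_force: 0.0
ee_pos: [602.5, -106.7, 12.2]
ft_force: [-0.5, 0.4, 0.6]
width: 0.6
ee_pos: [606.8, -109.7, 13.2]
ft_force: [-0.1, 0.3, 0.3]
width: 0.4
ee_pos: [607.7, -110.5, 12.6]
ft_force: [0.4, 0.6, -0.3]
width: 0.6
ee_pos: [608.7, -111.2, 11.5]
ft_force: [0.4, 0.1, -0.0]
width: 0.8
press TCP -69.0 -28.1 11.5
```

```bash
J="python3 -m jog"
$J '[[0,2,0,0,0,0],[0,0,0,0,0,0]]' |grep -E 'ee|ft|wid'
$J '[[0,2,0,0,0,0],[0,0,0,0,0,0]]' |grep -E 'ee|ft|wid'
python3 -c "
from h import *
here();d=snap('wrist','w2.png')
import cv2
cv2.imwrite('pics/w2c.png',cv2.resize(d['img'][60:360,150:450,::-1],None,fx=2,fy=2))"
```

```text
ee_pos: [609.8, -112.0, 10.7]
ft_force: [-0.3, 0.1, -0.5]
width: 0.4
ee_pos: [610.0, -112.3, 10.3]
ft_force: [-3.0, 2.6, 2.9]
width: 0.5
press TCP -67.3 -28.3 10.3
```

View pics/w2c.png

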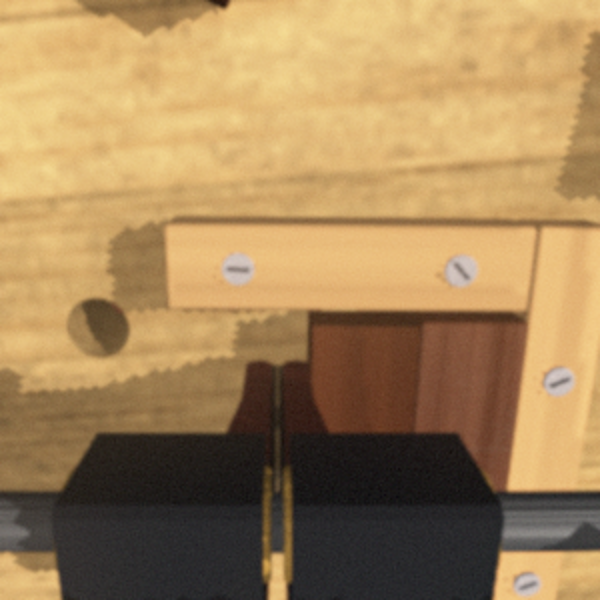

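The wrist picture shows the fingers on half_started's front face, at crop x≈310, with the block flush to the course behind. It's tight, with contact at TCP x=-67.3. A slim gap to the left fence remains at row ~312, so I'll push it left from its right end.

```bash
J="python3 -m jog"
$J '[[0,-8,0,0,0,0],[-24,0,0,0,0,0],[-24,0,0,0,0,0],[0,11,3,0,0,0],[0,12,0,0,0,0]]' |grep -E 'ee|ft'
$J '[[4,0,0,0,0,0],[3,0,0,0,0,0]]' |grep -E 'ee|ft'
for i in 1 2 3; do $J '[[2,0,0,0,0,0],[0,0,0,0,0,0]]' |grep -E 'ee|ft'; done
python3 -c "
from h import *
here()"
```

```text
ee_pos: [595.5, -161.7, 7.1]
ft_force: [0.4, -0.0, -0.3]
ee_pos: [601.2, -155.2, 7.6]
ft_force: [0.0, -0.0, -0.0]
ee_pos: [601.4, -152.7, 7.4]
ft_force: [-0.7, -0.2, -0.1]
ee_pos: [601.7, -152.4, 7.4]
ft_force: [-3.3, -8.2, 0.4]
ee_pos: [601.9, -152.3, 7.5]
ft_force: [-6.4, -15.7, 2.4]
press TCP -51.4 -65.8 7.5
```

```bash
J="python3 -m jog"
$J '[[-4,0,0,0,0,0],[0,-5,-30,0,0,0],[0,-20,-35,0,0,-0.1],[0,-20,-20,0,0,-0.1],[0,-20,0,0,0,-0.1]]' 52 |grep -E 'ee|ft'
$J '[[0,-20,0,0,0,-0.086],[0,0,0,0,0,0]]' |grep -E 'ee|ft'
python3 -c "
from h import *
go([436,-110.5,6],-12.3)"
```

```text
ee_pos: [547.2, -121.7, 96.6]
ft_force: [0.7, -0.2, 0.4]
ee_pos: [522.0, -114.2, 92.6]
ft_force: [-0.8, 0.3, -0.3]
t 5.03 at [ 522.  -114.2   92.6] yawy -12.1 tilt 0.2 shift [-14.4 -84.6  86.9] rz 0.003
```

```bash
J="python3 -m jog"
$J '[[-5,-28,6,0,0,0.001],[-5,-28,6,0,0,0.001],[-4.4,-28,5,0,0,0],[0,0,30,0,0,0],[0,0,25,0,0,0]]' |grep -E 'ee|ft'
$J '[[0,0,15,0,0,0],[0,0,0,0,0,0]]' |grep -E 'ee|ft'
python3 -c "
from h import *
go([436,-110.5,6],-12.3)
d=snap('wrist','w3.png')"
```

```text
ee_pos: [440.9, -112.1, 20.6]
ft_force: [0.9, -0.4, -0.9]
ee_pos: [439.8, -111.6, 3.2]
ft_force: [-0.2, -1.1, 0.2]
t 5.62 at [ 439.8 -111.6    3.2] yawy -12.6 tilt 0.2 shift [ 0.2 -3.9 -2.8] rz -0.005
```

View pics/w3.png

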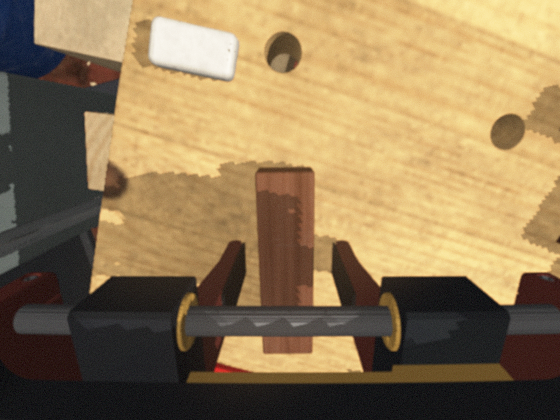

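The fingers straddle full_b, whose ends are at (285,172) and (288,350). I'll compute how far off centre the grasp is, then close.

```bash
J="python3 -m jog"
python3 -c "
from h import *
d=load('w3.png'); R=Ro.from_rotvec(status.get_obs()['orientation']).as_matrix();e=status.get_obs()['ee_pos']
for p in((285,169),(287,350)):
  X=atz(d,*p,20); print(X, R.T@(X-e))"
$J '[[0,0,0,0,0,0],[0,0,0,0,0,0],[0,0,0,0,0,0],[0,0,0,0,0,0]]' 20
```

```text
[450.89188772 -56.83860943  20.        ] [ 55.8674216   -1.73764066 -15.61708972]
[ 428.03050867 -163.20116786   20.        ] [-52.92102141  -0.89493331 -15.64873589]
t: 6.0
ee_pos: [441.5, -112.2, 6.4]
orientation: [2.449, 1.966, 0.002]
ft_force: [-1.3, -0.0, 2.3]
width: 30.0
grasp_force: 30.0
```

```bash
J="python3 -m jog"
$J '[[0,0,-15,0,0,0],[0,0,-25,0,0,0],[0,15,-15,0,0,0.095],[0,20,0,0,0,0.095],[0,20,0,0,0,0.095]]' |grep -E 'ee|ft|wid'
$J '[[0,10,0,0,0,0.095],[0,0,0,0,0,0]]' |grep -E 'ee|ft|wid'
python3 -c "
from h import *
go(W(-80,-114.3,8),YAW);here()"
```

```text
ee_pos: [494.4, -129.6, 62.5]
ft_force: [-0.2, -0.1, -0.7]
width: 29.9
ee_pos: [504.4, -135.3, 61.7]
ft_force: [0.7, -0.1, -0.8]
width: 29.5
t 6.58 at [ 504.4 -135.3   61.7] yawy -34.5 tilt 0.2 shift [-7.4 61.2 53.9] rz -0.001
press TCP -141.4 -106.9 61.7
```

```bash
J="python3 -m jog"
$J '[[-2.5,20,5,0,0,0],[-2.5,21,5,0,0,0],[-2.4,20,5,0,0,0],[0,0,20,0,0,0],[0,0,12,0,0,0]]' |grep -E 'ee|ft|wid'
$J '[[0,0,5,0,0,0],[0,0,0,0,0,0]]' |grep -E 'ee|ft|wid'
python3 -c "
from h import *
d=snap('wrist','w4.png')
go(W(-80,-114.3,6.4),YAW);here()"
```

```text
ee_pos: [547.6, -174.9, 12.8]
ft_force: [0.1, -0.3, -0.8]
width: 29.4
ee_pos: [545.8, -173.7, 7.4]
ft_force: [0.3, 0.3, -0.4]
width: 29.9
t 7.22 at [ 546.5 -173.9    8.1] yawy -34.2 tilt 0.1 shift [0.7 4.9 1.7] rz 0.004
press TCP -84.9 -115.0 8.1
```

View pics/w4.png

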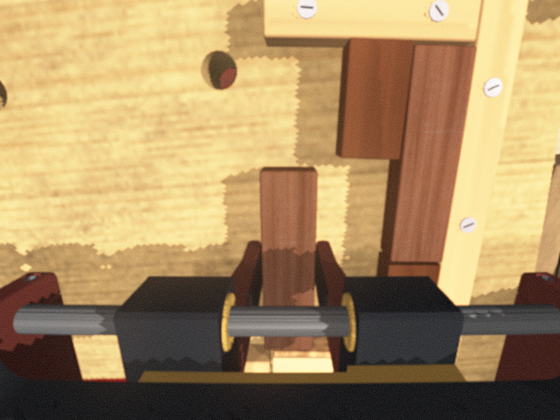

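Full_b is held in front of course 2, with its left end at (288,168) and half_started's right end at (372,158). Measuring the y gap, then I'll shift and release.

```bash
python3 -c "
from h import *
d=load('w4.png')
def P(u,v,z=20):
  X=atz(d,u,v,z)[:2]-O; print((u,v),round(c_*X[0]+s_*X[1],1),round(-s_*X[0]+c_*X[1],1))
P(342,157);P(402,159);P(261,169);P(316,169);P(289,352);P(333,360,18);P(347,40);P(412,44)"
```

```text
(342, 157) -58.2 -53.5
(402, 159) -27.4 -54.3
(261, 169) -99.4 -59.8
(316, 169) -71.2 -59.7
(289, 352) -84.5 -173.2
(333, 360) -56.4 -181.1
(347, 40) -58.5 0.0
(412, 44) -28.2 -1.3
```

```bash
J="python3 -m jog"
$J '[[3,0,1,0,0,0],[0,2,1,0,0,0],[0,0,0,0,0,0]]' |grep -E 'ee|ft|wid'
$J '[[0,0,0,0,0,0],[0,0,0,0,0,0]]' 42 |grep -E 'ee|ft|wid'
$J '[[0,0,-25,0,0,0],[0,-10,-20,0,0,0],[0,-15,0,0,0,0],[0,-15,0,0,0,0],[0,-2,0,0,0,0]]' |grep -E 'ee|ft|wid'
$J '[[0,0,20,0,0,0],[0,0,20,0,0,0],[0,0,0,0,0,0]]' 0 |grep -E 'ee|ft|wid'
python3 -c "
from h import *
go(W(-125,-112,8),YAW);here()"
```

```text
ee_pos: [551.8, -173.2, 7.1]
ft_force: [-0.6, -0.7, -1.4]
width: 29.7
ee_pos: [551.4, -173.3, 6.9]
ft_force: [0.7, 0.3, -1.3]
width: 39.6
ee_pos: [514.3, -148.6, 51.9]
ft_force: [0.3, 0.1, -1.4]
width: 41.9
ee_pos: [515.1, -149.3, 9.1]
ft_force: [-0.5, -0.1, 0.5]
width: 25.1
t 8.3 at [ 515.1 -149.3    9.1] yawy -34.3 tilt 0.2 shift [ 0.4 -0.3  1.1] rz 0.002
press TCP -124.7 -112.4 9.1
```

```bash
J="python3 -m jog"
$J '[[0,3,0,0,0,0],[0,8,0,0,0,0],[0,8,0,0,0,0],[0,6,0,0,0,0],[0,6,0,0,0,0]]' 0|grep -E 'ee|ft|wid'
$J '[[0,6,0,0,0,0],[0,6,0,0,0,0],[0,6,0,0,0,0],[0,4,0,0,0,0]]' |grep -E 'ee|ft|wid'
python3 -c "
from h import *
here()"
for i in 1 2 3; do $J '[[0,2,0,0,0,0],[0,0,0,0,0,0]]' |grep -E 'ee|ft'; done
python3 -c "
from h import *
here()"
```

```text
ee_pos: [543.6, -168.0, 12.4]
ft_force: [-1.6, 0.7, 0.7]
width: 0.6
ee_pos: [561.1, -180.0, 11.7]
ft_force: [-0.2, 0.2, 0.1]
width: 0.9
press TCP -69.4 -111.8 11.7
ee_pos: [562.0, -180.7, 11.4]
ft_force: [-1.1, -0.2, -0.2]
ee_pos: [562.1, -180.9, 11.2]
ft_force: [-2.7, 3.7, 2.2]
ee_pos: [562.0, -181.0, 10.9]
ft_force: [-7.1, 6.9, 7.2]
press TCP -68.1 -112.1 10.9
```

Full_b is tight, with contact at the same TCP x as half_started. Next is full_a at (697,24); first I'm checking the clearance for the gripper body there.

```bash
J="python3 -m jog"
$J '[[0,-8,0,0,0,0],[0,0,-35,0,0,0],[12,0,-35,0,0,0.1],[30,0,-10,0,0,0.1],[36,5,0,0,0,0.1]]' 52|grep -E 'ee|ft|wid'
python3 -c "
from h import *
go(W(-80,60,90),-62.1)
go([697,24,60],-62.1)
d=load('top1.png'); vs,us=np.mgrid[60:300:2,130:420:2]
P=np.array([rng(d,u,v) for u,v in zip(us.ravel(),vs.ravel()) if d['range_z'][v,u]>0])
for c,yaw in(((697,24),-62.1),((533,48.5),65.2),):
  a=np.radians(yaw); q=P[:,:2]-c; ly=q@[np.cos(a),np.sin(a)]; lx=q@[np.sin(a),-np.cos(a)]
  m=(abs(ly)<120)&(abs(lx)<65); print(c,'max z in body footprint+25',P[m,2].max(), P[m][P[m,2]>35][:6].round())
"
```

```text
ee_pos: [614.8, -124.3, 95.2]
ft_force: [0.5, -0.4, 0.4]
width: 30.3
t 9.97 at [ 614.8 -124.3   95.2] yawy -51.9 tilt 0.3 shift [ 84.  -51.    5.2] rz 0.179
t 9.97 at [ 614.8 -124.3   95.2] yawy -51.9 tilt 0.3 shift [156.1 -66.   35.4] rz 0.179
(697, 24) max z in body footprint+25 32.61607540147769 []
(533, 48.5) max z in body footprint+25 33.870912817984134 []
```

```bash
J="python3 -m jog"
$J '[[32,-13,6,0,0,0],[35,-15,6,0,0,0],[35,-15,6,0,0,0],[33,-14,6,0,0,0],[21,-9,6,0,0,0.09]]'|grep -E 'ee|ft|wid'
$J '[[0,0,5,0,0,0.089],[0,0,0,0,0,0]]'|grep -E 'ee|ft|wid'
python3 -c "
from h import *
go([697,24,6],-62.1)
d=snap('wrist','w5.png')
cv2.imwrite('pics/w5.png',d['img'][:,:,::-1])"
```

```text
ee_pos: [696.3, 28.2, 61.5]
ft_force: [0.1, -0.3, -0.1]
width: 52.2
ee_pos: [694.5, 26.7, 55.2]
ft_force: [-1.1, -0.1, -0.5]
width: 52.0
t 10.55 at [694.5  26.7  55.2] yawy -61.7 tilt 0.1 shift [ 1.   3.6 49.2] rz 0.006
```

View pics/w5.png

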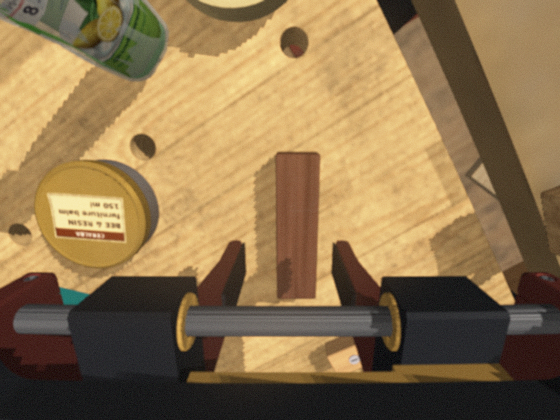

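Full_a lies between the fingers, with ends at (298,153) and (297,298), and nothing obstructs it. Computing its centre.

```bash
python3 -c "
from h import *
d=load('w5.png'); o=status.get_obs(); R=Ro.from_rotvec(o['orientation']).as_matrix();e=o['ee_pos']
for p in((298,153),(297,298)):
  X=atz(d,*p,20); print(X, R.T@(X-e))"
```

```text
[750.34252797  49.41611098  20.        ] [60.71917514  5.8103692  35.66137691]
[653.85250136  -2.75898558  20.        ] [-48.97374116   5.68168957  35.77753583]
```

```bash
J="python3 -m jog"
$J '[[1.5,2,20,0,0,0],[2,2.6,20,0,0,0],[0,0,9,0,0,0],[0,0,0,0,0,0]]'|grep -E 'ee|ft|wid'
$J '[[0,0,0,0,0,0],[0,0,0,0,0,0],[0,0,0,0,0,0],[0,0,0,0,0,0]]' 20|grep -E 'ee|ft|wid|gr'
$J '[[0,0,-15,0,0,0],[0,0,-25,0,0,0],[-10,0,-20,0,0,0],[0,0,0,0,0,0]]'|grep -E 'ee|ft|wid|gr'
python3 -c "
from h import *
go(W(-110,-58,60),YAW);here()
d=load('w5.png'); "
```

```text
ee_pos: [698.0, 21.5, 5.5]
ft_force: [-1.2, -0.1, 0.1]
width: 52.0
ee_pos: [700.8, 22.5, 8.8]
ft_force: [-0.0, -0.2, 1.4]
width: 29.6
grasp_force: 30.0
ee_pos: [693.3, 17.5, 73.1]
ft_force: [0.6, 0.1, -0.3]
width: 30.1
grasp_force: 30.0
t 11.6 at [693.3  17.5  73.1] yawy -61.7 tilt 0.4 shift [-181.    50.4   12.3] rz -0.476
press TCP -71.9 125.9 73.1
```

```bash
J="python3 -m jog"
$J '[[-36,10,2,0,0,0],[-36,10,2,0,0,0],[-36,10,2,0,0,0],[-36,10,2,0,0,0],[-36,10,2,0,0,0]]'|grep -E 'ee|ft|wid'
$J '[[0,0,0,0,0,-0.12],[0,0,0,0,0,-0.12],[0,0,0,0,0,-0.12],[0,0,0,0,0,-0.116],[0,0,0,0,0,0]]'|grep -E 'ee|ft|wid'
python3 -c "
from h import *
go(W(-110,-62,10),YAW);here()"
```

```text
ee_pos: [555.3, -112.3, 58.0]
ft_force: [0.8, -1.0, -0.6]
width: 29.7
ee_pos: [556.6, -111.6, 58.0]
ft_force: [0.1, -0.5, -0.9]
width: 29.7
t 12.43 at [ 556.6 -111.6   58. ] yawy -34.2 tilt 0.0 shift [-4.1  1.7 48. ] rz 0.003
press TCP -111.7 -57.9 58.0
```

```bash
J="python3 -m jog"
$J '[[-2,1,15,0,0,0],[-2,0,15,0,0,0],[0,0,10,0,0,0],[0,0,5,0,0,0],[0,0,0,0,0,0]]'|grep -E 'ee|ft|wid'
python3 -c "
from h import *
go(W(-110,-62,9),YAW);here()
d=snap('wrist','w6.png')"
```

```text
ee_pos: [554.3, -115.1, 11.5]
ft_force: [-0.8, 0.2, -0.6]
width: 29.8
t 12.85 at [ 554.3 -115.1   11.5] yawy -34.5 tilt 0.1 shift [0.1 1.7 2.5] rz -0.002
press TCP -111.7 -62.0 11.5
```

View pics/w6.png

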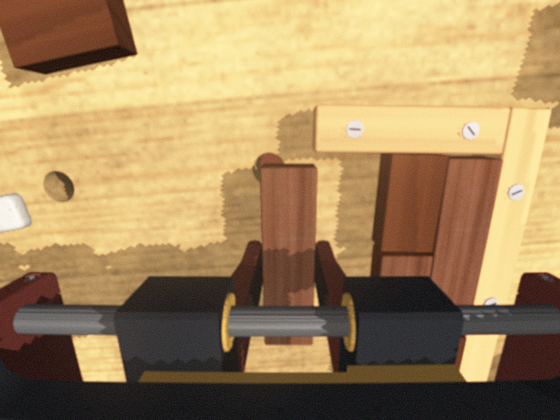

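Course 2 is joined at (408,253). Full_a's left end is at row 164, against the fence face at about row 152, so I'm computing the gap.

```bash
python3 -c "
from h import *
d=load('w6.png')
def P(u,v,z=20):
  X=atz(d,u,v,z)[:2]-O; print((u,v),round(c_*X[0]+s_*X[1],1),round(-s_*X[0]+c_*X[1],1))
P(262,165,23);P(316,165,23);P(391,153);P(440,155);P(317,152,18);P(290,344,23)"
```

```text
(262, 165) -124.8 -4.6
(316, 165) -97.0 -4.7
(391, 153) -57.7 1.2
(440, 155) -31.7 0.2
(317, 152) -96.1 1.5
(290, 344) -110.4 -115.0
```

```bash
J="python3 -m jog"
$J '[[3,2,1.5,0,0,0],[0,2,1,0,0,0],[0,0,0,0,0,0]]' |grep -E 'ee|ft|wid'
$J '[[0,0,0,0,0,0],[0,0,0,0,0,0]]' 42 |grep -E 'ee|ft|wid'
$J '[[0,0,-25,0,0,0],[0,-10,-20,0,0,0],[0,-15,0,0,0,0],[0,-17,0,0,0,0],[0,0,0,0,0,0]]' |grep -E 'ee|ft|wid'
$J '[[1,0,20,0,0,0],[0,0,20,0,0,0],[0,0,0,0,0,0],[0,0,0,0,0,0]]' 0 |grep -E 'ee|ft|wid'
python3 -c "
from h import *
go(W(-125,-58,8),YAW);here()"
```

```text
ee_pos: [561.1, -115.3, 10.5]
ft_force: [0.6, -1.0, -0.7]
width: 29.1
ee_pos: [560.3, -115.2, 10.4]
ft_force: [0.1, -0.0, -0.1]
width: 39.3
ee_pos: [522.6, -90.2, 55.3]
ft_force: [-0.3, -0.4, -0.7]
width: 42.0
ee_pos: [525.6, -90.8, 14.4]
ft_force: [-0.6, -0.1, 0.5]
width: 18.7
t 14.07 at [525.6 -90.8  14.4] yawy -34.4 tilt 0.1 shift [ 0.2 24.1  6.4] rz -0.001
press TCP -149.1 -58.2 14.4
```

```bash
J="python3 -m jog"
$J '[[0,3,4,0,0,0],[0,8,0,0,0,0],[0,6,0,0,0,0],[0,6,0,0,0,0],[0,6,0,0,0,0]]' 0|grep -E 'ee|ft|wid'
$J '[[0,6,0,0,0,0],[0,6,0,0,0,0],[0,5,0,0,0,0],[0,4,0,0,0,0]]' |grep -E 'ee|ft|wid'
python3 -c "
from h import *
here()"
for i in 1 2; do $J '[[0,2,0,0,0,0],[0,0,0,0,0,0]]' |grep -E 'ee|ft'; done
python3 -c "
from h import *
here()"
```

```text
ee_pos: [551.0, -107.7, 11.6]
ft_force: [-1.0, 0.3, 0.2]
width: 0.3
ee_pos: [567.8, -119.3, 11.1]
ft_force: [-0.4, 0.1, -0.2]
width: 0.5
press TCP -98.2 -57.9 11.1
ee_pos: [568.2, -119.7, 10.8]
ft_force: [-2.6, 2.2, 2.3]
ee_pos: [568.1, -119.9, 10.6]
ft_force: [-5.9, 5.7, 4.8]
press TCP -97.6 -58.2 10.6
```

Full_a is tight in x at the expected -97.6. Now I'll nudge it left from its right end.

```bash
J="python3 -m jog"
$J '[[0,-10,0,0,0,0],[-25,-2,0,0,0,0],[-27,0,2,0,0,0],[-25,0,2,0,0,0],[0,10,0,0,0,0]]' 0|grep -E 'ee|ft|wid'
$J '[[0,14,0,0,0,0],[0,0,0,0,0,0]]' |grep -E 'ee|ft|wid'
python3 -c "
from h import *
here()"
for i in 1 2 3 4 5 6; do $J '[[2,0,0,0,0,0],[0,0,0,0,0,0]]' |grep -E 'ee|ft'; done
python3 -c "
from h import *
here()"
```

```text
ee_pos: [521.1, -184.8, 6.4]
ft_force: [-0.8, -0.9, 0.2]
width: 0.5
ee_pos: [539.7, -193.2, 7.7]
ft_force: [0.2, 0.7, 1.1]
width: 0.2
press TCP -79.6 -134.7 7.7
ee_pos: [537.9, -189.0, 7.0]
ft_force: [0.7, 0.4, 0.1]
ee_pos: [538.9, -187.2, 7.0]
ft_force: [-0.8, -0.3, 0.1]
ee_pos: [540.3, -185.9, 7.1]
ft_force: [-0.9, 0.1, 0.3]
ee_pos: [541.5, -184.5, 7.1]
ft_force: [1.3, 0.2, 0.5]
ee_pos: [542.7, -183.0, 7.1]
ft_force: [-0.1, -0.4, 0.4]
ee_pos: [543.8, -181.4, 7.1]
ft_force: [-1.0, -0.4, 0.4]
press TCP -82.9 -122.7 7.1
```

```bash
J="python3 -m jog"
for i in 1 2 3; do $J '[[1.5,0,0,0,0,0],[0,0,0,0,0,0]]' |grep -E 'ee|ft'; done
python3 -c "
from h import *
here()"
```

```text
ee_pos: [544.6, -180.2, 7.1]
ft_force: [0.4, 0.0, -0.7]
ee_pos: [544.8, -179.6, 7.1]
ft_force: [-2.6, -4.5, 1.9]
ee_pos: [544.8, -179.4, 7.1]
ft_force: [-6.6, -10.8, 2.6]
press TCP -83.2 -120.5 7.1
```

Tight left as expected. Now half_a at (533,48.5), long axis 155.2°.

```bash
J="python3 -m jog"
$J '[[-6,0,0,0,0,0],[0,-8,-35,0,0,0],[0,-10,-35,0,0,0.1],[10,-20,-10,0,0,0.12],[20,-20,0,0,0,0.12]]' 52|grep -E 'ee|ft|wid'
$J '[[20,-10,0,0,0,0.12],[20,0,0,0,0,0.12],[20,0,0,0,0,0.12],[10,0,0,0,0,0.12],[0,0,0,0,0,0.12]]'|grep -E 'ee|ft|wid'
$J '[[0,0,0,0,0,0.12],[0,0,0,0,0,0.12],[0,0,0,0,0,0.12],[0,0,0,0,0,0.1],[0,0,0,0,0,0]]'|grep -E 'ee|ft|wid'
python3 -c "
from h import *
go([533,48.5,50],65.2);here();print(status.get_obs()['qpos'].round(2))"
```

```text
ee_pos: [520.7, -124.9, 89.9]
ft_force: [0.9, 0.3, 0.2]
width: 30.5
ee_pos: [578.5, -83.0, 87.5]
ft_force: [-0.3, 0.6, -0.0]
width: 52.1
ee_pos: [575.9, -83.8, 87.0]
ft_force: [0.4, -0.4, -0.2]
width: 52.3
t 18.48 at [575.9 -83.8  87. ] yawy -114.9 tilt 0.0 shift [ -94.6 -102.    37. ] rz -0.001
press TCP -111.5 -24.0 87.0
[-0.17  0.55  1.81  0.    0.79  1.84]
```

```bash
J="python3 -m jog"
$J '[[-24,-26,8,0,0,0],[-24,-26,8,0,0,0],[-24,-26,8,0,0,0],[-22.6,-24,8,0,0,0],[0,0,0,0,0,0]]'|grep -E 'ee|ft|wid'
python3 -c "
from h import *
go([533,48.5,7],65.2)
d=snap('wrist','w7.png')
o=status.get_obs(); R=Ro.from_rotvec(o['orientation']).as_matrix()
im=ortho(d,20,470,590,-10,110,3)
g=cv2.cvtColor(im,cv2.COLOR_RGB2LAB).astype(int); r0,c0=int((590-533)*3),int((110-48.5)*3)
ref=np.median(g[r0-9:r0+9,c0-9:c0+9].reshape(-1,3),0)
n,l=cv2.connectedComponents(cv2.morphologyEx((np.abs(g-ref).sum(-1)<60).astype(np.uint8),cv2.MORPH_OPEN,np.ones((9,9))))
rects(l==l[r0,c0],590,110,3)"
```

```text
ee_pos: [529.2, 52.1, 53.6]
ft_force: [-1.0, 0.3, -0.2]
width: 52.3
t 18.9 at [529.2  52.1  53.6] yawy -114.3 tilt 0.2 shift [ 5.1  1.7 46.6] rz 0.01
c x,y 535.0 49.7 size 30.3 60.1 long-axis yaw deg 155.4 area 1751.5555555555557
```

View pics/w7.png

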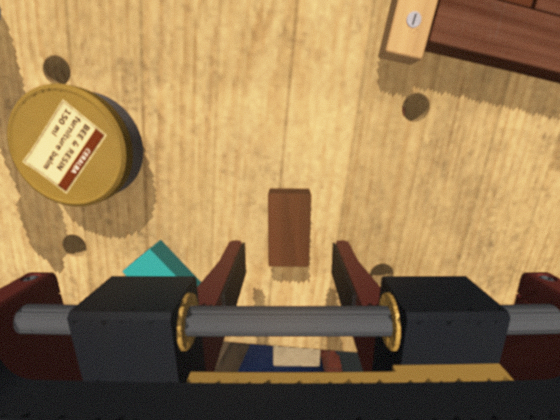

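The wrist view shows half_a between the fingers at (289,228), with the turquoise one clear at (165,265). I count 12 pictures viewed, over the limit of 10, so I'll view no more and measure numerically from here.

```bash
J="python3 -m jog"
$J '[[3,0.5,20,0,0,0],[2.8,0.3,18,0,0,0],[0,0,7,0,0,0],[0,0,0,0,0,0]]'|grep -E 'ee|ft|wid'
$J '[[0,0,0,0,0,0],[0,0,0,0,0,0],[0,0,0,0,0,0],[0,0,0,0,0,0]]' 20|grep -E 'ee|ft|wid|gr'
$J '[[0,0,-15,0,0,0],[0,0,-30,0,0,0],[0,0,-20,0,0,-0.1],[30,0,0,0,0,-0.12],[30,0,0,0,0,-0.12]]'|grep -E 'ee|ft|wid|gr'
$J '[[30,0,0,0,0,-0.12],[20,0,0,0,0,-0.12],[0,20,0,0,0,-0.12],[0,20,0,0,0,-0.12],[0,20,0,0,0,-0.12]]'|grep -E 'ee|ft|wid'
$J '[[0,0,0,0,0,-0.12],[0,0,0,0,0,-0.12],[0,0,0,0,0,-0.12],[0,0,0,0,0,-0.1],[0,0,0,0,0,0]]'|grep -E 'ee|ft|wid'
python3 -c "
from h import *
go(W(-112,-145,60),YAW);here()"
```

```text
ee_pos: [536.8, 44.2, 8.8]
ft_force: [-1.4, -0.2, -0.2]
width: 52.2
ee_pos: [538.1, 45.0, 10.9]
ft_force: [0.2, -0.5, 2.5]
width: 29.8
grasp_force: 30.0
ee_pos: [595.8, 29.0, 77.5]
ft_force: [-0.1, -0.5, -0.2]
width: 29.8
grasp_force: 30.0
ee_pos: [661.0, -31.1, 75.4]
ft_force: [0.7, -0.2, -0.7]
width: 29.9
ee_pos: [661.0, -30.6, 75.5]
ft_force: [0.1, 0.9, 0.1]
width: 29.8
t 20.87 at [661.  -30.6  75.5] yawy -34.2 tilt 0.0 shift [-212.8  -41.3   15.5] rz 0.003
press TCP -71.4 67.9 75.5
```

```bash
J="python3 -m jog"
$J '[[-38,-7.5,2,0,0,0],[-38,-7.5,2,0,0,0],[-38,-7.5,2,0,0,0],[-38,-7.5,2,0,0,0],[-38,-7.5,2,0,0,0]]'|grep -E 'ee|ft|wid'
$J '[[-12,-4,12,0,0,0],[0,0,16,0,0,0],[0,0,14,0,0,0],[0,0,7,0,0,0],[0,0,0,0,0,0]]'|grep -E 'ee|ft|wid'
python3 -c "
from h import *
here()
d=snap('wrist','w8.png')
x0,y1=-150,-60
im=orthoP(d,23,O,YAW,-150,0,-190,-60,2)
L=cv2.cvtColor(im,cv2.COLOR_RGB2LAB).astype(int)
# column profile along y at block centre x=-112, and fence-right end of full_a (x=-75)
for x in(-116,-112,-108,-75,-45):
  c=int((x+150)*2); p=L[:,c-2:c+3,:].mean(1); print(x,'L per 4mm from y=-80:',p[40:200:4,0].round().astype(int).tolist())
"
```

```text
ee_pos: [521.4, -166.8, 65.4]
ft_force: [0.1, -0.7, -0.6]
width: 30.0
ee_pos: [511.7, -173.4, 15.1]
ft_force: [0.5, 0.1, 0.1]
width: 29.6
press TCP -113.9 -134.3 15.1
-116 L per 4mm from y=-80: [231, 239, 240, 229, 235, 232, 227, 234, 228, 235, 232, 231, 230, 231, 116, 82, 75, 103, 108, 106, 103, 104, 91, 83, 81, 71, 76, 72, 69, 72, 69, 72, 73, 70, 70, 71, 80, 79, 89, 92]
-112 L per 4mm from y=-80: [227, 232, 231, 218, 219, 199, 223, 221, 213, 222, 215, 205, 217, 219, 106, 78, 73, 106, 111, 111, 112, 108, 109, 101, 79, 78, 73, 73, 72, 76, 71, 71, 69, 69, 68, 69, 87, 95, 97, 98]
-108 L per 4mm from y=-80: [185, 197, 195, 185, 190, 185, 181, 177, 176, 187, 181, 171, 176, 183, 100, 75, 75, 105, 112, 111, 109, 107, 107, 93, 80, 77, 77, 77, 74, 76, 74, 76, 74, 78, 76, 74, 96, 107, 104, 107]
-75 L per 4mm from y=-80: [120, 124, 123, 122, 122, 121, 118, 117, 118, 118, 117, 120, 116, 121, 158, 151, 150, 159, 154, 157, 157, 167, 158, 149, 154, 155, 147, 144, 156, 145, 153, 119, 38, 37, 37, 33, 32, 33, 44, 70]
-45 L per 4mm from y=-80: [129, 126, 128, 127, 127, 128, 128, 128, 129, 129, 125, 126, 124, 123, 123, 122, 121, 120, 121, 123, 123, 123, 119, 120, 120, 118, 119, 118, 116, 119, 120, 98, 27, 28, 29, 27, 28, 28, 28, 24]
```

The end gap to full_a measures about 5 mm, so I'll shift 3 mm left, set half_a down and push it home.

```bash
J="python3 -m jog"
$J '[[3,2,2,0,0,0],[0,2,2,0,0,0],[0,0,0,0,0,0]]' |grep -E 'ee|ft|wid'
$J '[[0,0,0,0,0,0],[0,0,0,0,0,0]]' 42 |grep -E 'ee|ft|wid'
$J '[[0,0,-25,0,0,0],[-3,-10,-20,0,0,0],[-3,-15,0,0,0,0],[-2,-17,0,0,0,0],[0,0,0,0,0,0]]' |grep -E 'ee|ft|wid'
$J '[[0,0,20,0,0,0],[0,0,20,0,0,0],[0,0,2,0,0,0],[0,0,0,0,0,0]]' 0 |grep -E 'ee|ft|wid'
python3 -c "
from h import *
go(W(-125,-140,9),YAW);here()"
```

```text
ee_pos: [518.6, -173.5, 12.5]
ft_force: [0.6, 0.6, 0.4]
width: 29.7
ee_pos: [517.8, -173.4, 12.4]
ft_force: [-0.7, -0.0, 0.4]
width: 39.5
ee_pos: [475.3, -155.0, 57.2]
ft_force: [0.1, 0.4, -0.5]
width: 42.3
ee_pos: [478.1, -156.3, 14.2]
ft_force: [0.1, -0.4, -0.0]
width: 18.8
t 22.92 at [ 478.1 -156.3   14.2] yawy -34.4 tilt 0.1 shift [-0.9 26.3  5.2] rz -0.001
press TCP -151.3 -139.1 14.2
```

```bash
J="python3 -m jog"
$J '[[0,4,4,0,0,0],[0,8,0,0,0,0],[0,6,0,0,0,0],[0,6,0,0,0,0],[0,6,0,0,0,0]]' 0|grep -E 'ee|ft|wid'
$J '[[0,6,0,0,0,0],[0,6,0,0,0,0],[0,5,0,0,0,0],[0,4,0,0,0,0]]' |grep -E 'ee|ft|wid'
python3 -c "
from h import *
here()"
for i in 1 2 3; do $J '[[0,2,0,0,0,0],[0,0,0,0,0,0]]' |grep -E 'ee|ft'; done
python3 -c "
from h import *
here()"
```

```text
ee_pos: [504.3, -174.0, 11.6]
ft_force: [-0.4, 0.2, -0.1]
width: 0.5
ee_pos: [521.0, -185.6, 11.1]
ft_force: [-0.2, -0.1, 0.6]
width: 0.5
press TCP -99.3 -139.0 11.1
ee_pos: [521.7, -186.1, 10.9]
ft_force: [-1.0, 0.9, 0.4]
ee_pos: [521.7, -186.3, 10.6]
ft_force: [-5.1, 4.2, 3.3]
ee_pos: [521.6, -186.4, 10.3]
ft_force: [-7.8, 8.2, 7.1]
press TCP -98.3 -139.4 10.3
```

Third course is tight. Now the lever: from the top image the handle is at (443.7,-338.8,84.5), 90.6 mm from the computed pivot, as it must be, with θ≈0.33. I'll cage the handle between loosely open fingers and follow the arc.

```bash
J="python3 -m jog"
$J '[[0,-8,-10,0,0,0],[0,0,-40,0,0,0],[0,0,-40,0,0,0],[-15,-5,-20,0,0,0.11],[-25,0,-10,0,0,0.11]]' 50|grep -E 'ee|ft|wid'
$J '[[-30,0,0,0,0,0.11],[-20,0,0,0,0,0],[0,0,0,0,0,0]]' |grep -E 'ee|ft|wid'
python3 -c "
from h import *
d=snap('top')
h=np.array([443.7,-338.8]); print('pivot',W(-47,-223.5,0).round(1))
P=[]
t=load('top1.png')
for v in range(240,264):
  for u in range(390,414):
    if t['range_z'][v,u]>0:
      X=rng(t,u,v)
      if X[2]>76: P.append(X)
P=np.array(P); print(len(P),P.mean(0).round(1),P.min(0).round(),P.max(0).round())
hc=P.mean(0); dv=hc[:2]-W(-47,-223.5,0)[:2]; print('r',np.hypot(*dv),'th',np.arctan2(-(c_*dv[0]+s_*dv[1]),-(-s_*dv[0]+c_*dv[1])))
go([hc[0],hc[1],45],-53.3);here()"
```

```text
ee_pos: [492.4, -212.6, 135.1]
ft_force: [0.5, -0.3, 1.0]
width: 30.5
ee_pos: [449.6, -246.4, 131.9]
ft_force: [-0.7, 0.0, 0.1]
width: 48.2
pivot [ 516.4 -284.9    0. ]
58 [ 444.9 -340.4   83.3] [ 437. -349.   77.] [ 453. -332.   89.]
r 90.55850137386984 th 0.30974233608036894
t 24.88 at [ 451.  -245.8  131.8] yawy -53.5 tilt 0.1 shift [-61.2  72.3  86.8] rz -0.003
press TCP -123.1 -228.3 131.8
```

```bash
J="python3 -m jog"
$J '[[-20,24,0,0,0,0],[-20,24,0,0,0,0],[-21,24,0,0,0,0],[0,0,0,0,0,0]]' |grep -E 'ee|ft|wid'
python3 -c "
from h import *
go([444.9,-340.4,45],-52.5)"
$J '[[0,0,20,0,0,0],[0,0,20,0,0,0],[0,0,20,0,0,0],[0,0,20,0,0,0],[0,0,6,0,0,0]]' |grep -E 'ee|ft|wid'
$J '[[0,0,0,0,0,0],[0,0,0,0,0,0],[0,0,0,0,0,0]]' 25 |grep -E 'ee|ft|wid|gr'
python3 -c "
from h import *
go([444.9,-340.4,45],-52.5)"
```

```text
ee_pos: [447.7, -343.6, 131.8]
ft_force: [-0.7, 0.5, -0.1]
width: 50.1
t 25.22 at [ 447.7 -343.6  131.8] yawy -53.4 tilt 0.3 shift [-0.4 -4.6 86.8] rz -0.016
ee_pos: [445.5, -337.2, 42.6]
ft_force: [-0.5, 0.7, -0.9]
width: 49.8
ee_pos: [446.9, -339.3, 46.1]
ft_force: [0.6, 0.0, 0.6]
width: 33.2
grasp_force: 0.0
t 25.88 at [ 446.9 -339.3   46.1] yawy -53.3 tilt 0.1 shift [-2.2 -0.3  1.1] rz -0.014
```

```bash
J="python3 -m jog"
$J '[[-1,-2,0,0,0,0],[0.4,-8,0,0,0,0.09],[0.4,-8,0,0,0,0.09],[0.4,-8,0,0,0,0.09],[0,0,0,0,0,0]]' 25|grep -E 'ee|ft|wid|gr'
$J '[[0.4,-8,0,0,0,0.09],[0.4,-8,0,0,0,0.09],[0.4,-8,0,0,0,0.09],[0.4,-8,0,0,0,0.09],[0,0,0,0,0,0]]'|grep -E 'ee|ft|wid|gr'
python3 -c "
from h import *
here();p=W(-47,-223.5,0)[:2]
o=status.get_obs();dv=o['ee_pos'][:2]-p; print('r',np.hypot(*dv),'th',np.arctan2(-(c_*dv[0]+s_*dv[1]),-(-s_*dv[0]+c_*dv[1])));go([0,0,0])"
```

```text
ee_pos: [432.3, -316.5, 46.1]
ft_force: [-0.3, -0.3, -0.0]
width: 25.2
grasp_force: 0.0
ee_pos: [426.7, -285.3, 45.8]
ft_force: [-0.1, 0.6, -0.3]
width: 25.2
grasp_force: 0.0
press TCP -120.8 -274.6 45.8
r 89.71638275916165 th 0.9653197717478941
t 26.72 at [ 426.7 -285.3   45.8] yawy -89.4 tilt 0.0 shift [-423.9 -289.5   45.4]
```

```bash
J="python3 -m jog"
$J '[[0.4,-8,0,0,0,0.09],[0.4,-8,0,0,0,0.09],[0.4,-8,0,0,0,0.09]]'|grep -E 'ee|ft|wid|gr'
$J '[[0.4,-8,0,0,0,0.09],[0.4,-8,0,0,0,0.09]]'|grep -E 'ee|ft|wid|gr'
python3 -c "
from h import *
here();p=W(-47,-223.5,0)[:2]
o=status.get_obs();dv=o['ee_pos'][:2]-p; print('r',np.hypot(*dv),'th',np.arctan2(-(c_*dv[0]+s_*dv[1]),-(-s_*dv[0]+c_*dv[1])));go([0,0,0])
d=snap('wrist','w9.png')
b=np.median(d['range_z'][200:300:20,250:340:10],0);print(d['range_z'][180:320:12,262:326:8].round())"
```

```text
ee_pos: [430.1, -262.6, 45.7]
ft_force: [-0.8, -2.5, 0.8]
width: 25.1
grasp_force: 0.8
ee_pos: [435.6, -247.4, 45.6]
ft_force: [-1.1, -1.1, 1.2]
width: 24.9
grasp_force: 0.9
press TCP -134.9 -238.3 45.6
r 89.13868205906392 th 1.404129803333266
t 27.13 at [ 435.6 -247.4   45.6] yawy -115.2 tilt 0.0 shift [-499.5  -38.6   45.2] 
[[202. 206. 183. 181. 181. 183. 206. 206.]
 [193. 193. 185. 184. 184. 185. 194. 195.]
 [197. 196. 195. 186. 184. 187. 196. 196.]
 [216. 217. 217. 187. 188. 190. 197. 197.]
 [219. 220. 219. 189. 190. 191. 219. 220.]
 [173. 220. 221. 186. 184. 193. 221. 172.]
 [155. 226. 224. 166. 165. 171. 170. 156.]
 [146. 228. 166. 150. 147. 150. 171. 141.]
 [138. 230. 142. 139. 137. 139. 144. 133.]
 [137. 233. 138. 137. 137. 136. 139. 123.]
 [137. 237. 140. 140. 138. 139. 223. 123.]
 [ 77.  77.  77.  76.  77.  76.  77.  77.]]
```

Handle is in the cage and following. Now I'll continue to the stop, watching the force.

```bash
J="python3 -m jog"
$J '[[0.3,-7,0,0,0,0.08],[0.3,-7,0,0,0,0.08],[0,-3,0,0,0,0.03]]'|grep -E 'ee|ft|wid|gr'
for i in 1 2 3 4; do $J '[[0.1,-2,0,0,0,0.02],[0,0,0,0,0,0]]'|grep -E 'ee|ft'; done
python3 -c "
from h import *
here();p=W(-47,-223.5,0)[:2]
o=status.get_obs();dv=o['ee_pos'][:2]-p; print('r',np.hypot(*dv),'th',np.arctan2(-(c_*dv[0]+s_*dv[1]),-(-s_*dv[0]+c_*dv[1])))"
```

```text
ee_pos: [444.2, -232.6, 45.4]
ft_force: [-1.2, -0.1, 1.4]
width: 24.9
grasp_force: 1.1
ee_pos: [445.4, -231.0, 45.3]
ft_force: [-0.7, -0.2, 0.7]
ee_pos: [446.6, -229.6, 45.2]
ft_force: [-1.7, -1.4, 2.1]
ee_pos: [447.1, -229.1, 45.2]
ft_force: [-7.6, -11.1, 2.1]
ee_pos: [447.5, -228.8, 45.2]
ft_force: [-12.7, -21.0, 4.4]
press TCP -135.6 -216.2 45.2
r 88.8544560421672 th 1.6532538954587614
```

The lever is hard on its stop. Release, lift clear and check the result numerically.

```bash
J="python3 -m jog"
$J '[[0,2,0,0,0,0],[0,1.5,0,0,0,0],[0,0,0,0,0,0]]' 40|grep -E 'ee|ft|wid|gr'
$J '[[0,0,-20,0,0,0],[0,0,-30,0,0,0],[0,0,-40,0,0,0],[0,0,-40,0,0,0],[0,0,-40,0,0,0]]'|grep -E 'ee|ft'
$J '[[-38,0,0,0,0,0],[-38,0,-15,0,0,0],[-38,0,-15,0,0,0],[-38,0,0,0,0,0],[-38,0,0,0,0,0]]'|grep -E 'ee|ft'
$J '[[0,38,0,0,0,0],[0,38,0,0,0,0],[0,38,0,0,0,0],[0,38,0,0,0,0],[0,0,0,0,0,0]]'|grep -E 'ee|ft'
python3 -c "
from h import *
d=snap('top','top2.png')
t=load('top1.png'); p=W(-47,-223.5,0)[:2]
P=[rng(d,u,v) for v in range(190,290) for u in range(330,430) if d['range_z'][v,u]>0]
P=np.array([x for x in P if 70<x[2]<92 and np.hypot(*(x[:2]-p))<125]); hc=P.mean(0); dv=hc[:2]-p
print(len(P),hc,'r',np.hypot(*dv),'th',np.arctan2(-(c_*dv[0]+s_*dv[1]),-(-s_*dv[0]+c_*dv[1])))
im=orthoP(d,20,O,YAW,-130,20,-200,20,2); L=cv2.cvtColor(im,cv2.COLOR_RGB2LAB).astype(int)
for y in(-15,-40,-75,-95,-130,-155):
  r=int((20-y)*2); print('y',y,'x from -104:',L[r-3:r+4,52:272:4,0].mean(0).round().astype(int).tolist())
for x in(-15,-45,-75):
  c=int((x+130)*2); print('x',x,'y from 0:',L[40:420:4,c-4:c+5,0].mean(1).round().astype(int).tolist())
# bystanders: image change outside press
df=np.abs(d['img'].astype(int)-t['img']).sum(-1)>90
n,l,st,c=cv2.connectedComponentsWithStats(cv2.morphologyEx(df.astype(np.uint8),cv2.MORPH_OPEN,np.ones((3,3))))
print([(st[i].tolist()) for i in range(1,n) if st[i,4]>12])
"
```

```text
ee_pos: [446.9, -229.1, 45.0]
ft_force: [0.4, 0.8, 0.2]
width: 39.1
grasp_force: 0.0
ee_pos: [446.6, -228.2, 216.6]
ft_force: [1.6, -0.5, -0.9]
ee_pos: [302.0, -104.0, 245.6]
ft_force: [-0.2, 0.4, 0.1]
ee_pos: [200.4, -224.1, 245.5]
ft_force: [0.4, 0.3, 0.6]
58 [ 442.76323556 -229.94557197   83.69803519] r 91.8977799609544 th 1.610849619199741
y -15 x from -104: [127, 125, 125, 125, 121, 105, 75, 64, 80, 91, 93, 93, 94, 95, 97, 98, 97, 93, 88, 85, 87, 87, 81, 77, 80, 82, 81, 78, 75, 74, 75, 77, 77, 76, 74, 72, 72, 75, 85, 93, 92, 92, 94, 96, 97, 98, 97, 92, 87, 85, 89, 106, 138, 174, 191]
y -40 x from -104: [123, 124, 126, 128, 124, 102, 71, 65, 82, 91, 92, 93, 96, 98, 98, 98, 97, 92, 89, 88, 91, 89, 82, 77, 81, 82, 80, 78, 76, 74, 74, 74, 75, 77, 77, 75, 74, 77, 87, 92, 92, 93, 96, 98, 98, 98, 97, 92, 88, 88, 96, 115, 150, 179, 191]
y -75 x from -104: [135, 135, 134, 134, 125, 101, 70, 69, 89, 98, 97, 96, 99, 96, 93, 93, 92, 90, 90, 93, 94, 92, 86, 89, 93, 91, 92, 94, 96, 97, 98, 96, 91, 86, 86, 88, 88, 87, 92, 97, 97, 97, 97, 95, 93, 92, 91, 91, 90, 92, 99, 118, 151, 181, 192]
y -9
[... 1806 characters left out ...]
3, 82, 78, 76, 76, 76, 76, 77, 76, 75, 74, 75, 74, 75, 76, 74, 74, 74, 73, 73, 74, 73, 74, 73, 73, 74, 86, 119, 163, 198, 213, 215, 213, 210, 202, 179, 146, 131, 128, 125]
[[237, 132, 30, 49, 808], [289, 188, 61, 48, 1266], [345, 199, 32, 39, 491], [228, 204, 22, 32, 405], [367, 228, 36, 66, 719], [353, 239, 11, 10, 77], [278, 245, 48, 29, 936], [334, 251, 20, 43, 254], [556, 325, 4, 6, 20], [552, 333, 8, 6, 27], [339, 338, 50, 60, 1754], [527, 350, 4, 9, 32], [554, 351, 6, 11, 46], [530, 360, 11, 18, 80], [548, 363, 6, 9, 40], [386, 364, 85, 56, 2462], [555, 369, 5, 5, 15], [550, 375, 10, 8, 52], [378, 390, 9, 18, 122], [205, 396, 116, 24, 1622], [322, 413, 14, 7, 80], [189, 415, 8, 5, 26]]
```

Lever angle is 1.61, the end joints are closed and the courses are flush. One changed patch, (334–354, 251–294), is near the pencil and offcut, so I'm checking whether it is only the lever's shadow.

```bash
python3 -c "
from h import *
a=load('top1.png')['img'].astype(int);b=load('top2.png')['img'].astype(int)
for n,(u0,u1,v0,v1),f in(('pencil',(305,350,255,315),lambda i:(i[...,0]>120)&(i[...,1]<60)&(i[...,2]<60)),
 ('offcut',(340,376,270,310),lambda i:(i[...,0]-i[...,2]>55)&(i[...,0]<190)&(i[...,1]<125)),
 ('eraser',(245,266,248,275),lambda i:i.min(-1)>150)):
  for i in(a,b):
    m=f(i[v0:v1,u0:u1]); y,x=np.where(m); print(n,m.sum(),(x.mean()+u0).round(2),(y.mean()+v0).round(2),x.min()+u0,x.max()+u0,y.min()+v0,y.max()+v0)
ys,xs=np.where((np.abs(a-b).sum(-1)>90)[251:294,334:354]); ys+=251;xs+=334
print('ratio after/before in patch',np.median(b[ys,xs]/np.maximum(a[ys,xs],1),0).round(2))
za,zb=load('top1.png')['range_z'],load('top2.png')['range_z']; print('depth change median',np.median(zb[ys,xs]-za[ys,xs]), np.percentile(np.abs(zb[ys,xs]-za[ys,xs]),90))"
```

```text
pencil 61 326.62 287.41 315 338 267 307
pencil 60 326.75 287.17 315 338 267 307
offcut 671 354.73 294.38 340 368 278 309
offcut 758 353.31 292.48 340 368 270 309
eraser 123 254.93 261.33 249 261 253 269
eraser 121 254.9 261.36 249 261 254 269
ratio after/before in patch [0.72 0.72 0.73]
depth change median -0.4882202 24.366686
```

The patch is a uniform 0.72 darkening with no typical depth change, so it's the lever's shadow. The pencil, eraser and offcut haven't moved. Handing in.

```bash
python3 -c "
from workcell import ticket
print(ticket.close_job())"
```

```text
the job is handed in; nothing more can be done
None
```

I completed the second and third courses in running bond, flat and tight, swung the lever home (measured about 1.61 rad), and handed the job in at about 30 s; no verdict came back, the pencil, eraser and offcut measured unmoved (a whole-image comparison flagged nothing else), and I viewed 12 pictures, two over the limit of 10.

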